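Set up the treadle punch and work its treadle

ROBOT

A 6-joint arm with a two-finger parallel gripper is mounted at the origin on a cart in front of the work surface, level with it; the furniture and walls round the work are solid. World frame = base frame: x ahead of the robot, y to its left, z up, the work surface at z = 0. Lengths are in mm, angles in rad, forces in N, time in s.
With the tool pointing down it reaches from about 325 to 1000 mm from the base axis. Payload 5.1 kg.
Tool frame: the origin (TCP) lies on the centre line of the jaws, within the pads' length; the fingertips stand robot.tcp_to_tips ahead of it and the grasp point (between the pads) lies 5 mm behind it (robot.tcp_to_tips is the distance from the TCP to the fingertips, in mm); z points along the fingers, y is the line along which they close (so a half turn about z gives the same grasp; the last joint's range is limited). The gripper opens to 85 mm and grips with 20 to 120 N. Pads are 22 mm wide; open, the fingers measure 114 mm over their backs; the gripper's body (76 mm by 85 mm) begins 54 mm behind the grasp point. The pads swing forward as they close: fully open they stand 13 mm farther back than shut.
Start: joints at [1.12, 0.124, 1.65, -0, 1.367, -0.083], TCP at [233.736, 606.508, 245.322] pointing down, gripper open.
Joint ranges: [-2.61, 2.61], [-1.02, 2.33], [0.03, 2.71], [-1.35, 4.49], [0.32, 2.68], [-2.91, 2.91]. Speed limits (rad/s): [2.57, 2.57, 3.14, 3.14, 3.14, 3.14].

INTERFACE

Orientations are given as a unit quaternion [w, x, y, z].
In Python, from station import robot, read_camera gives the robot as it stands.
- The arm moves only by the tool drive_tool, never from a script. Its argument "steps" is a list that holds one entry, the list of rows, each a list of 7 numbers: the turn, a rotation vector about the tool's x, y, z in units of 6 degrees (1.0 is 6 degrees), then the shift along the tool's x, y, z in units of 25 mm (1.0 is 25 mm), then the opening, from 0 (shut) to 1 (fully open). In form: [[[rx, ry, rz, tx, ty, tz, fingers], ...]]. A call has exactly 5 rows; each row is the pose to reach, as a shift and turn from the pose commanded when the call began, along the tool's axes at that moment; what a row does not reach only later rows make up. A row lasts 1/12 s, in which the tool goes at most 41.7 mm and 7.16 degrees, less where a joint would pass 70% of its speed; a pose out of reach is approached as far as the arm can. A call with a gripper value outside its range is refused whole. The fingers move at their own pace and stop on an object; "grip_force" is the grip in N (left out, the last holds). Time passes only in rows, so rows that repeat a pose let the fingers close, or fill a call up. It gives the time, the measured TCP pose, the force, the opening and the grip force at its end, in the units of the state.
- robot.read_state(): the state, without advancing time (a new reading comes with each control period).
- read_camera(name): name is "scene" or "top"; returns a dict with "image" (480x640x3 uint8, red, green, blue), "fovy" (degrees; the focal length in pixels is half the picture's height over the tangent of half this angle, whatever the lens; pixels are square), "cx", "cy" (the principal point, pixels), "origin" and "orientation" of the camera in the world. Camera axes: x right, y up, looking along -z (the intrinsics and any distortion apply to the point x, -y, -z); pixel columns grow to the right and rows downward; lengths in mm; the calibration is good to about 2 mm. A picture is of the moment at which its call begins. There is no depth.
- robot.hand_in(): hands the job in; it is judged then, once.
The state is a dict: "t": time; "q": joint angles; "joint_velocities": joint speeds; "joint_torque": joint torques, N m; "tcp_pos": TCP position; "ee_rot": TCP orientation; "wrist_force": force on the tool from outside, world axes, zero at the start; "wrist_torque": the same for the moment, N m; "finger_gap": finger opening in mm; "finger_force": force on a finger pad.
Only numpy, scipy, OpenCV 4.12 (cv2) and the standard library are available. Lean on these libraries where they do the work, as an engineer would, in place of code of your own. Each camera call takes 0.05 s, during which the arm holds its last target. There are 200 camera calls.

TASK

Get the little bench punch ready and give it a full stroke: take the wooden wedge out from under its yellow treadle and put it on the bench clear of the machine, and fit the die plate into the bed by hooking its rear edge under the green bridge's lip and lowering the front by the red grip until it lies flat behind the front sill. Only when both are done, press the treadle right down to its stop and let it come back up. Do not push or knock over the glue bottle, spray bottle, tin and webbing coil standing around.

Things in the scene. Friction and masses are not known exactly. Their poses are not given: they have to be found in the camera images.
- punch: Treadle punch, fixed, elsewhere each time. Origin on the bench; x to its rear, y to its left, z up; sizes in mm in this frame. Green base plate x -95..105, y -125..150, 8 thick. Bed on the right (y = -65), treadle on the left (y = 75; pivot at x 70, z 30). Green bridge across the bed's rear x 56..90, y -118..-12, top z 56; ram on it to z 80. Nothing on the machine is higher.
- bed_home (a point): Where the die plate's origin lies when home, on the dark bed floor: punch frame 12.5, -65, 20; axes as the punch's, the plate's x along them. Play 2.5 mm each way in x, 3 mm in y. Side guides leave a channel 76 wide, tops 4.5 above the floor; front sill from 57.5 to 69.5 before this point, top 7 above the floor; rear wall 57.5 behind it.
- lip_edge (a point): Middle of the lower front edge of the bridge's lip: punch frame 56, -65, 32. From here the lip runs 14 mm back to the rear wall, its flat underside 12 mm above the bed floor: the plate's rear edge goes into this slot with the plate's front raised by 0.15 to 0.2 rad, then the front is lowered.
- treadle_pad (a point): Centre of the top face of the treadle's black rubber pad, 50 (x) by 54 (y) mm, on a yellow plate 56 x 60 mm, 122 mm before the pivot. In the punch frame at rest x -49, y 75, z 58, front edge raised (tilted 0.26 rad); on its stop x -52, y 75, z 26, level.
- treadle (a joint): Treadle angle in rad: 0 at rest (raised), 0.26 down on its stop. Spring return: about 5 N on the pad to start it, 10 N at the stop; it rises by itself when let go. The wedge under it keeps it from its stop. The steel ram in the bridge sinks with it.
- die_plate: Loose aluminium die plate, 110 (x) by 70 (y) by 6 mm, 0.2 kg, lying flat on the bench. Origin at the centre of its underside, x to its rear edge (the one that goes under the lip), z up. Near the front edge an upright red grip rib, centred at x = -35, y = 0, 16 (x) by 28 (y) mm, from z = 6 to z = 40.
- chock: Hardwood wedge 30 (x) by 85 (y) mm, 50 g, flat underside, origin at its centre; 24 high at its +y end, tapering to 8 at its -y end. At the start it lies on the base plate (z = 8 mm), thin end under the treadle pad, thick end sticking out some 50 mm beyond the pad to the punch's left (+y).
- glue_bottle: Standing cream glue bottle with red nozzle, 58 mm across, 158 high; origin under its centre. Bystander.
- rivet_tin: Low round green-lidded tin, 65 mm across, 27 high; origin under its centre. Bystander.
- spray_bottle: Standing white and blue spray bottle, 51 mm across, 178 high; origin under its centre. Bystander.
- strap_coil: Coil of white webbing, 68 mm across, 25 high; origin under its centre. Bystander.

How it is judged:
By the outcome, as a careful person would: the job done as asked, in the order asked, and still so for the second after the job is handed in, with the robot touching nothing.
It also fails if it takes over 70 s, if anything falls off the work surface, if the arm or the gripper's body presses on something with over 40 N, if the wrist force passes 120 N, or if a joint passes its speed limit or range.

## Working session

There is one attempt and no reset: what is moved stays moved. The work goes in short steps, Python scripts to look and compute and a tool call to move; the robot and the scene stay as the last step left them, time stands still between calls to the robot, and variables do not carry over. Pictures are saved under pics/ and viewed, at most 13 in all, crops included, and the job is handed in when it is done.

Besides the shell and the picture viewer there is one more tool, called after "Call:" by a JSON object that holds its "method" and its "body", one argument or row to a line. drive_tool: Moves the arm, as the interface text tells. Its arguments: {"type":"object","properties":{"steps":{"type":"array","items":{"type":"array","items":{"type":"array","items":{"type":"number"}}}},"grip_force":{"type":"number"}},"required":["steps"]}

```bash
ls; mkdir -p pics
python3 - <<'E'
from station import robot, read_camera
import cv2
for n in("scene","top"):
    c=read_camera(n); cv2.imwrite(f"pics/{n}0.png",c["image"][:,:,::-1]); print({k:v for k,v in c.items() if k!="image"})
print(robot.read_state(), robot.tcp_to_tips)
E
```

```text
pics
{'fovy': 48.30020029120166, 'cx': 320.2307799750571, 'cy': 233.33444837236306, 'origin': array([-246.9152413 , -761.12761472,  974.75088966]), 'orientation': array([ 0.82738427,  0.38482547, -0.16783045, -0.37306511])}
{'fovy': 53.3304080440124, 'cx': 317.37632809659095, 'cy': 244.6231851372177, 'origin': array([ 379.90334229,  -34.35368374, 1200.41548107]), 'orientation': array([-0.70466091, -0.04283326,  0.05985989,  0.70571603])}
{'t': 0.1, 'q': array([ 1.12038160e+00,  1.24424933e-01,  1.65153601e+00, -1.27726644e-05,
        1.36753679e+00, -8.26201495e-02]), 'joint_velocities': array([ 0.00044384, -0.00031123, -0.0050097 , -0.00216261, -0.00120769,
        0.0009329 ]), 'joint_torque': array([ 3.41187388e-04, -4.24930179e+01, -3.66654146e+01, -1.39902170e-05,
        3.93364375e-03,  1.81580583e-05]), 'tcp_pos': array([233.52186176, 606.03049065, 244.18646215]), 'ee_rot': array([-2.44840403e-04,  1.82861171e-01,  9.83138284e-01, -9.20554839e-04]), 'wrist_force': array([ 0.07506606,  0.28877947, -0.22791819]), 'wrist_torque': array([-0.0421456 ,  0.00673423, -0.00748268]), 'finger_force': 0.0, 'finger_gap': 85.44948803259209} 14.0
```

View pics/scene0.png

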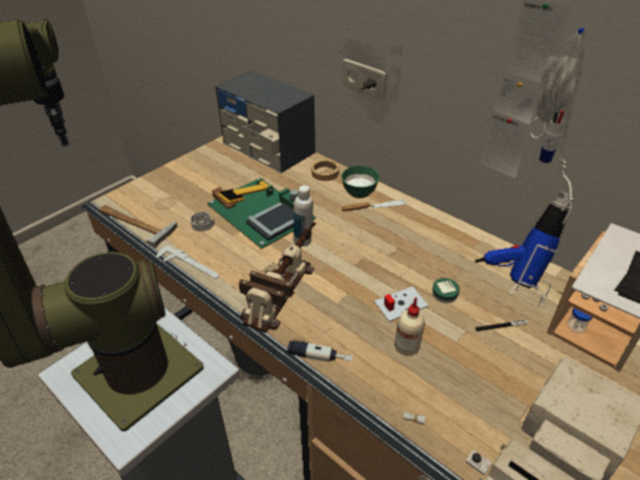

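View pics/top0.png

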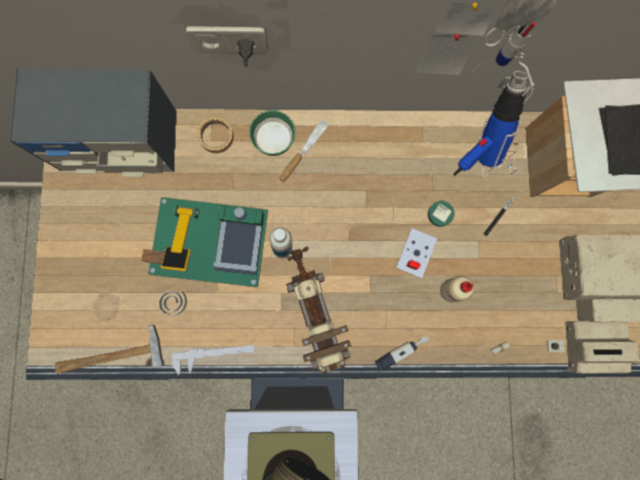

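The top view shows the punch at about (210,242), with its treadle at (180,235) and the wedge's thick end at (152,256). The plate is at (417,253) with its grip at (413,265). The spray bottle at (281,240) stands just right of the base, and the vise is at (320,320). I'll enlarge the crops to measure.

```bash
cat > h.py <<'E'
import numpy as np, cv2
from scipy.spatial.transform import Rotation as R
from station import robot, read_camera
def rot(q): return R.from_quat([q[1],q[2],q[3],q[0]])
class Cam:
    def __init__(s,n):
        c=read_camera(n); s.im=c["image"]; s.f=240/np.tan(np.radians(c["fovy"]/2)); s.c=np.array([c["cx"],c["cy"]]); s.o=c["origin"]; s.R=rot(c["orientation"])
    def proj(s,P):
        p=s.R.inv().apply(np.atleast_2d(P)-s.o); return s.c+s.f*np.c_[p[:,0],-p[:,1]]/-p[:,2:]
    def ray(s,uv,z):
        uv=np.atleast_2d(uv); d=s.R.apply(np.c_[(uv-s.c)/s.f*[1,-1],-np.ones(len(uv))]); return s.o+d*((z-s.o[2])/d[:,2])[:,None]
    def crop(s,x,y,w,h,k,name):
        cv2.imwrite(f"pics/{name}.png",cv2.resize(s.im[y:y+h,x:x+w,::-1],None,fx=k,fy=k,interpolation=cv2.INTER_CUBIC))
E
python3 - <<'E'
from h import *
t=Cam("top"); s=Cam("scene")
a=np.vstack
def big(c,x,y,w,h,k): return cv2.resize(c.im[y:y+h,x:x+w,::-1],None,fx=k,fy=k,interpolation=cv2.INTER_CUBIC)
t.crop(135,190,160,110,5,"tp")
s.crop(190,165,140,100,5,"sp")
A=big(t,390,220,60,64,6);B=big(s,365,270,70,64,6)
cv2.imwrite("pics/plate.png",np.hstack([A,B]))
print(t.proj([233,606,244]),s.proj([[233,606,244],[0,0,0]]))
E
```

```text
[[-30.83766061 393.73973273]] [[ 62.75736759 137.26646152]
 [138.07858018 371.03641775]]
```

View pics/tp.png

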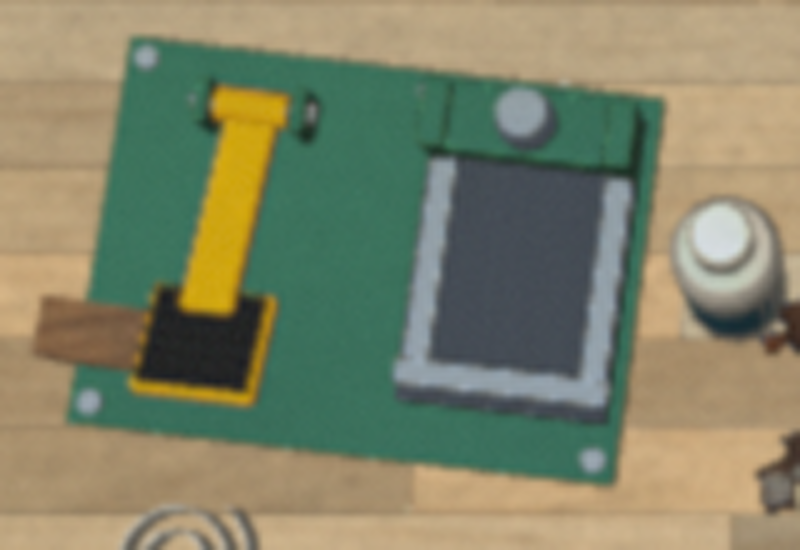

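View pics/sp.png

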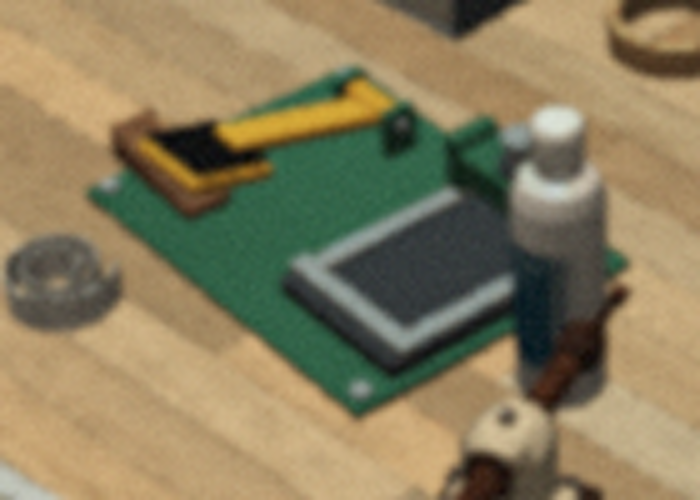

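View pics/plate.png

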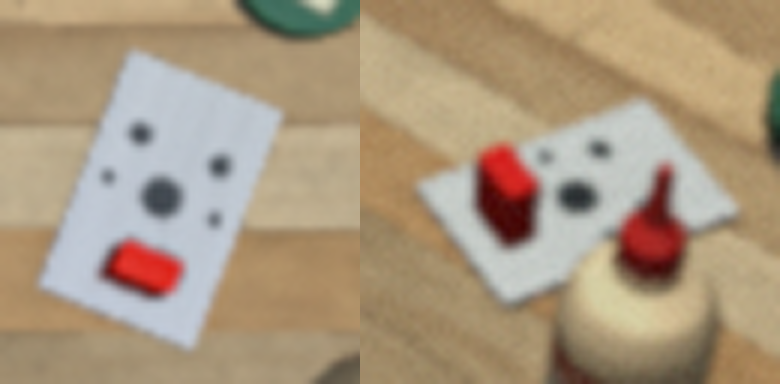

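The crops show the treadle pad at crop (195,340), the wedge's thick end at (38,325), and an empty bed. Next I fit the poses.

```bash
cat > fit.py <<'E'
from h import *
from scipy.optimize import least_squares
t=Cam("top"); s=Cam("scene")
def full(c,x,y,k): return (np.array(c,float)+.5)/k-.5+[x,y]
def fit(P,obs,x0):
    P=np.array(P,float)
    def pose(p): return R.from_euler('z',p[2]).apply(P)+[p[0],p[1],0]
    f=lambda p:np.concatenate([(c.proj(pose(p))-uv).ravel() for c,uv in obs])
    for o in (obs,obs[:1],obs[1:]):
        obs=o; r=least_squares(f,x0,x_scale=[100,100,1]); print(r.x.round(3),np.sqrt((r.fun**2).mean()).round(2), r.fun.reshape(-1,2).round(1).tolist() if len(o)==2 else '')
B=[[105,150,8],[105,-125,8],[-95,-125,8],[-95,150,8]]
fit(B,[(t,full([(132,38),(663,100),(615,487),(67,422)],135,190,5)),(s,full([(345,70),(628,262),(358,415),(92,193)],190,165,5))],[380,240,0])
P=[[55,35,6],[55,-35,6],[-55,-35,6],[-55,35,6]]
fit(P,[(t,full([(130,48),(284,112),(193,352),(38,287)],390,220,6)),(s,full([(280,97),(380,212),(152,305),(56,185)],365,270,6))],[350,-280,0])
print("chock end",t.ray(full([(42,297),(33,354)],135,190,5),32).round(1).tolist())
print("pad", t.ray(full([(195,342)],135,190,5),58).round(1))
print("spray top",t.ray(full([(722,233)],135,190,5),178).round(1),"glue",t.ray([[467,286]],158).round(1),"tin",t.ray([[441,213]],27).round(1),"coil",t.ray([[172.5,303]],25).round(1))
print("vise tops z0", t.ray([[298,250],[320,300],[300,260]],0).round(0).tolist())
print("bench", t.ray([[40,160],[640,360],[100,300]],0).round(0).tolist())
E
python3 fit.py
```

```text
[ 5.55445e+02  1.97361e+02 -1.16000e-01] 0.93 [[-0.3, -0.4], [1.1, -0.3], [0.5, 0.6], [-0.3, 1.0], [0.9, -1.8], [1.2, -0.5], [-0.2, -0.1], [-2.1, -0.9]]
[ 5.56023e+02  1.98002e+02 -1.17000e-01] 0.58 
[ 5.53501e+02  1.95100e+02 -1.13000e-01] 1.07 
[ 5.33761e+02 -3.14833e+02 -3.85000e-01] 0.34 [[-0.1, 0.3], [-0.1, -0.1], [0.4, -0.1], [0.2, 0.3], [0.6, -0.1], [0.2, -0.5], [-0.8, -0.2], [-0.0, -0.0]]
[ 5.34053e+02 -3.14559e+02 -3.95000e-01] 0.1 
[ 5.33224e+02 -3.15226e+02 -3.73000e-01] 0.33 
chock end [[540.0, 364.0, 32.0], [512.0, 366.9, 32.0]]
pad [[514.8 281.5  58. ]]
spray top [[548.   23.7 178. ]] glue [[ 440.9 -387.8  158. ]] tin [[ 632.4 -375.2   27. ]] coil [[408.8 288.9  25. ]]
vise tops z0 [[542.0, -14.0, 0.0], [416.0, -70.0, 0.0], [516.0, -20.0, 0.0]]
bench [[775.0, 649.0, 0.0], [265.0, -867.0, 0.0], [417.0, 474.0, 0.0]]
```

```bash
cat > fit2.py <<'E'
from h import *
from scipy.optimize import least_squares
t=Cam("top"); s=Cam("scene")
def hull(m,x,y):
    n,l,st,_=cv2.connectedComponentsWithStats(m.astype(np.uint8)); i=1+st[1:,4].argmax()
    h=cv2.convexHull(np.argwhere(l==i)[:,::-1].astype(np.int32))[:,0].astype(float); print("area",st[i,4])
    return h+[x,y]
def samp(h):
    q=np.r_[h,h[:1]]; return np.concatenate([a+(b-a)*np.linspace(0,1,max(2,int(np.hypot(*(b-a)))),endpoint=False)[:,None] for a,b in zip(q,q[1:])])
def fit(box,obs,x0):
    x,y,z=box; P=np.array([[i,j,k] for i in x for j in y for k in z],float)
    def f(p):
        W=R.from_euler('z',p[2]).apply(P)+[p[0],p[1],0]; r=[]
        for c,h in obs:
            g=cv2.convexHull(c.proj(W).astype(np.float32))
            r+=[cv2.pointPolygonTest(g,(float(a),float(b)),True)-.5 for a,b in h]  # pixel centres lie ~.5 inside
        return np.array(r)
    r=least_squares(f,x0,x_scale=[100,100,.3],diff_step=1e-4,loss='soft_l1'); print(r.x.round(3),"rms",np.sqrt((f(r.x)**2).mean()).round(2))
def sub(c,x,y,w,h): return c.im[y:y+h,x:x+w].astype(int)
i=sub(t,135,190,135,105); ht=samp(hull((i[...,1]>i[...,0]+15)|(i.max(2)-i.min(2)<12)&(i.max(2)<90),135,190))
i=sub(s,190,165,140,100); hs=samp(hull(i[...,1]>i[...,0]+12,190,165))
b=([-95,105],[-125,150],[0,8])
for o in ([(t,ht)],[(s,hs)],[(t,ht),(s,hs)]): fit(b,o,[555,197,-.116])
i=sub(t,392,222,50,62); m=(i[...,2]>i[...,0]-8)&(i[...,2]>100); hp=samp(hull(m,392,222))
fit(([-55,55],[-35,35],[0,6]),[(t,hp)],[534,-315,-.39])
E
python3 fit2.py
```

```text
area 4993
area 1974
[ 5.56883e+02  1.99075e+02 -1.17000e-01] rms 0.26
[ 5.56265e+02  1.84052e+02 -1.28000e-01] rms 3.47
[ 5.57046e+02  1.98256e+02 -1.16000e-01] rms 2.54
area 1033
[ 5.34624e+02 -3.14688e+02 -3.97000e-01] rms 0.17
```

```bash
cat > plan.py <<'E'
from h import *
# tool pose: pointing down, tool y along world angle a, then tilted by `tilt` about horizontal axis left of that direction
def Rt(a,tilt=0): 
    y=np.array([np.cos(a),np.sin(a),0]); z=np.array([0,0,-1.]); M=np.c_[np.cross(y,z),y,z]
    ax=np.array([-np.sin(a),np.cos(a),0]); return R.from_rotvec(ax*tilt)*R.from_matrix(M)
def plan(wps,start=None,sag=1.0):
    """wps: (x,y,z,a,tilt). prints for each, unit vector from previous pose"""
    st=robot.read_state(); p=st["tcp_pos"]+[0,0,sag]; Q=rot(st["ee_rot"])
    if start: p=np.array(start[:3],float); Q=Rt(*start[3:])
    for w in wps:
        q=Rt(w[3],w[4] if len(w)>4 else 0); r=np.degrees((Q.inv()*q).as_rotvec())/6; d=Q.inv().apply(np.array(w[:3])-p)/25
        print(r.round(2).tolist(),d.round(2).tolist()); p=np.array(w[:3],float);Q=q
def punch(P,o=(556.7,198.7),a=-.117): return R.from_euler('z',a).apply(P)+[o[0],o[1],0]
E
python3 - <<'E'
from plan import *
import fit
B=[[105,150,8],[105,-125,4],[-95,-125,0],[-95,150,4]]
print("---");fit.fit(B,[(fit.t,fit.full([(132,38),(663,100),(615,487),(67,422)],135,190,5)),(fit.s,fit.full([(345,70),(628,262),(358,415),(92,193)],190,165,5))],[556,197,-.11])
st=robot.read_state(); print(st["q"].round(2), st["tcp_pos"])
x,y=524.5,346
plan([(x,y,120,-.11),(x,y,27,-.11),(x+.11*65,y+65,27,-.11),(x+.11*120,y+120,37,-.11),(x+.11*120,y+120,20,-.11)])
E
```

```text
[ 5.55445e+02  1.97361e+02 -1.16000e-01] 0.93 [[-0.3, -0.4], [1.1, -0.3], [0.5, 0.6], [-0.3, 1.0], [0.9, -1.8], [1.2, -0.5], [-0.2, -0.1], [-2.1, -0.9]]
[ 5.56023e+02  1.98002e+02 -1.17000e-01] 0.58 
[ 5.53501e+02  1.95100e+02 -1.13000e-01] 1.07 
[ 5.33761e+02 -3.14833e+02 -3.85000e-01] 0.34 [[-0.1, 0.3], [-0.1, -0.1], [0.4, -0.1], [0.2, 0.3], [0.6, -0.1], [0.2, -0.5], [-0.8, -0.2], [-0.0, -0.0]]
[ 5.34053e+02 -3.14559e+02 -3.95000e-01] 0.1 
[ 5.33224e+02 -3.15226e+02 -3.73000e-01] 0.33 
chock end [[540.0, 364.0, 32.0], [512.0, 366.9, 32.0]]
pad [[514.8 281.5  58. ]]
spray top [[548.   23.7 178. ]] glue [[ 440.9 -387.8  158. ]] tin [[ 632.4 -375.2   27. ]] coil [[408.8 288.9  25. ]]
vise tops z0 [[542.0, -14.0, 0.0], [416.0, -70.0, 0.0], [516.0, -20.0, 0.0]]
bench [[775.0, 649.0, 0.0], [265.0, -867.0, 0.0], [417.0, 474.0, 0.0]]
---
[ 5.56576e+02  1.98778e+02 -1.16000e-01] 0.99 [[-0.9, -0.8], [0.7, -0.4], [0.2, 0.3], [-0.3, 0.6], [0.8, -2.1], [1.1, 0.2], [-0.0, 1.7], [-1.9, -0.2]]
[ 5.56431e+02  1.98627e+02 -1.17000e-01] 0.58 
[ 5.57033e+02  1.99318e+02 -1.13000e-01] 1.26 
[ 1.12  0.12  1.65 -0.    1.37 -0.08] [233.71998765 606.49732497 245.29437839]
[-0.0, 0.0, 12.54] [-14.6, -5.54, 5.05]
[0.0, 0.0, 0.0] [0.0, 0.0, 3.72]
[0.0, 0.0, 0.0] [2.62, -0.0, 0.0]
[0.0, 0.0, 0.0] [2.21, -0.0, -0.4]
[0.0, 0.0, 0.0] [0.0, 0.0, 0.68]
```

Call:
{"method": "drive_tool", "body": {
  "steps": [
    [[0,0,1.1,-1.4,-0.5,0.2,1],[0,0,2.2,-2.8,-1.1,0.5,1],[0,0,3.3,-4.3,-1.6,0.9,0.8],[0,0,4.4,-5.8,-2.2,1.3,0.8],[0,0,5.5,-7.3,-2.8,1.7,0.8]]
  ],
  "grip_force": 40
}}

```text
t: 0.92
tcp_pos: [379.9, 474.4, 202.8]
ee_rot: [0.0, 0.457, 0.89, 0.0]
wrist_force: [0.1, 0.0, 0.2]
finger_gap: 68.0
finger_force: 0.0
```

```bash
sed -i 's/sag=1.0/sag=0/' plan.py
python3 - <<'E'
from plan import *
print(robot.read_state()["q"].round(2)); plan([(524.5,346,120,-.11)])
E
```

```text
[ 0.81  0.06  1.79 -0.    1.29  0.19]
[0.01, -0.0, 6.99] [-7.55, 1.7, 3.31]
```

Call:
{"method": "drive_tool", "body": {
  "steps": [
    [[0,0,1.1,-1.5,0.3,0.6,0.8],[0,0,2.2,-3.0,0.7,1.3,0.8],[0,0,3.3,-4.5,1.0,2.0,0.8],[0,0,4.4,-6.0,1.4,2.7,0.8],[0,0,5.5,-7.55,1.7,3.3,0.8]]
  ]
}}

```text
t: 1.33
tcp_pos: [523.2, 348.0, 120.4]
ee_rot: [-0.0, 0.691, 0.723, 0.0]
wrist_force: [0.0, 0.6, 0.2]
finger_gap: 68.2
finger_force: 0.0
```

Call:
{"method": "drive_tool", "body": {
  "steps": [
    [[0,0,0.8,0,0,0,0.8],[0,0,1.5,0,0,0,0.8],[0,0,1.5,0,0,0.5,0.8],[0,0,1.5,0,0,1,0.8],[0,0,1.5,0,0,1.2,0.8]]
  ]
}}

```text
t: 1.75
tcp_pos: [520.6, 348.9, 88.4]
ee_rot: [-0.0, 0.743, 0.669, -0.002]
wrist_force: [-0.1, -0.2, -0.5]
finger_gap: 68.7
finger_force: 0.0
```

Run:
```python
from plan import *
s=robot.read_state();print(s["q"].round(2),s["tcp_pos"]); plan([(524.5,346,27,-.11)])
t=Cam("top"); S=Cam("scene")
A=cv2.resize(t.im[190:300,130:270,::-1],None,fx=4,fy=4);B=cv2.resize(S.im[120:230,170:300,::-1],None,fx=4,fy=4)
cv2.imwrite("pics/g1.png",cv2.resize(np.hstack([A[:,:400],B[:,:400]]),None,fx=1,fy=1))
```

```text
[ 0.5   0.22  1.82 -0.    1.11  0.61] [520.63109099 348.93290387  88.41681265]
[-0.03, 0.02, 0.06] [-0.1, 0.17, 2.46]
```

View pics/g1.png

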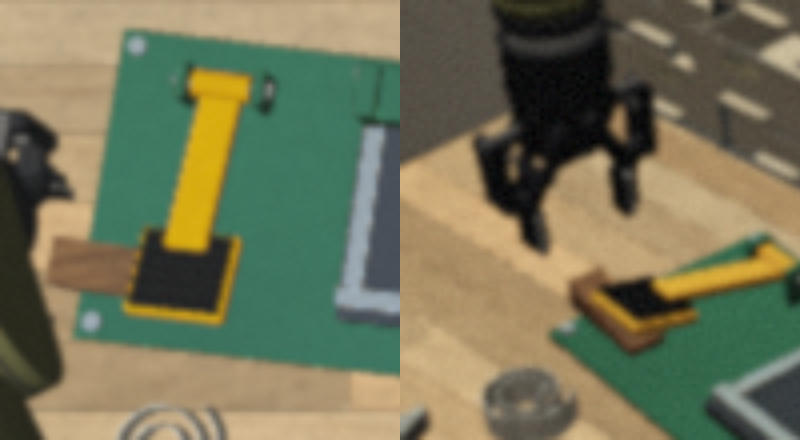

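Run:
```python
from plan import *
t=Cam("top"); S=Cam("scene")
y=np.array([np.cos(-.11),np.sin(-.11),0])*34
for P in ([520.6,348.9,76],np.array([520.6,348.9,78])+y,np.array([520.6,348.9,78])-y):
    print((t.proj(P)-[130,190])*4, (S.proj(P)-[170,120])*4+[400,0])
```

```text
[[ 50.99094552 258.59114859]] [[582.32547202 234.15545537]]
[[ 59.08325285 201.24397163]] [[620.29084715 214.33089644]]
[[ 40.51449934 315.60033596]] [[542.7821947  249.88202857]]
```

The projection agrees with the picture: tips at crop (537,248) and (625,207), straddling the wedge. I'll descend, close, pull out, then lift clear and set it down.

Call:
{"method": "drive_tool", "body": {
  "steps": [
    [[0,0,0,-0.1,0.17,0.7,0.8],[0,0,0,-0.1,0.17,1.4,0.8],[0,0,0,-0.1,0.17,2.0,0.8],[0,0,0,-0.1,0.17,2.4,0.7],[0,0,0,-0.1,0.17,2.44,0.5]]
  ],
  "grip_force": 40
}}

```text
t: 2.37
tcp_pos: [524.5, 345.8, 27.7]
ee_rot: [-0.001, 0.743, 0.669, -0.002]
wrist_force: [-1.3, 0.2, -1.0]
finger_gap: 49.1
finger_force: 0.0
```

Call:
{"method": "drive_tool", "body": {
  "steps": [
    [[0,0,0,0,0,0,0.2],[0,0,0,0,0,0,0.2],[0,0,0,0,0,0,0.2],[0,0,0,0,0,0,0.2],[0,0,0,0,0,0,0.2]]
  ]
}}

```text
t: 2.78
tcp_pos: [526.6, 346.7, 31.2]
ee_rot: [0.0, 0.744, 0.669, 0.001]
wrist_force: [0.3, -1.1, -0.7]
finger_gap: 29.2
finger_force: 39.5
```

Call:
{"method": "drive_tool", "body": {
  "steps": [
    [[0,0,0,0.3,0,0,0.2],[0,0,0,0.8,0,0,0.2],[0,0,0,1.5,0,0,0.2],[0,0,0,2.2,0,0,0.2],[0,0,0,2.8,0,-0.3,0.2]]
  ]
}}

```text
t: 3.2
tcp_pos: [532.7, 417.5, 36.4]
ee_rot: [-0.0, 0.743, 0.669, -0.001]
wrist_force: [-0.2, -0.2, -1.5]
finger_gap: 29.4
finger_force: 39.5
```

Call:
{"method": "drive_tool", "body": {
  "steps": [
    [[0,0,0,0.7,0,-0.3,0.2],[0,0,0,1.4,0,-0.3,0.2],[0,0,0,2.1,0,-0.3,0.2],[0,0,0,2.2,0,-0.3,0.2],[0,0,0,2.2,0,-0.3,0.2]]
  ]
}}

```text
t: 3.62
tcp_pos: [539.1, 472.4, 45.2]
ee_rot: [-0.0, 0.743, 0.669, 0.0]
wrist_force: [-0.4, -0.9, 0.1]
finger_gap: 28.9
finger_force: 39.5
```

Run:
```python
from plan import *
s=robot.read_state();print(s["tcp_pos"],s["finger_gap"],s["wrist_force"])
t=Cam("top"); S=Cam("scene")
A=cv2.resize(t.im[170:310,70:210,::-1],None,fx=3,fy=3);B=cv2.resize(S.im[90:230,130:256,::-1],None,fx=3,fy=3)
cv2.imwrite("pics/g2.png",np.hstack([A,B]))
```

```text
[539.09994959 472.44419432  45.2396749 ] 28.854742245225665 [-0.44276515 -0.8650039   0.07022579]
```

View pics/g2.png

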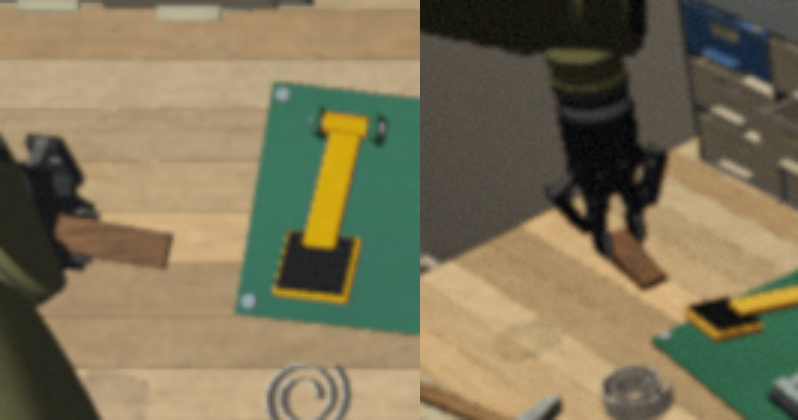

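The wedge is out and held clear of the base: its thin end is at crop (168,250) and the base edge at (240,300). I'll set it down.

Call:
{"method": "drive_tool", "body": {
  "steps": [
    [[0,0,0,0,0,0.3,0.2],[0,0,0,0,0,0.6,0.2],[0,0,0,0,0,0.8,0.2],[0,0,0,0,0,0.85,0.2],[0,0,0,0,0,0.85,0.2]]
  ]
}}

```text
t: 4.13
tcp_pos: [539.0, 470.0, 23.1]
ee_rot: [-0.0, 0.744, 0.668, -0.001]
wrist_force: [0.3, -0.2, -0.2]
finger_gap: 29.3
finger_force: 39.6
```

Call:
{"method": "drive_tool", "body": {
  "steps": [
    [[0,0,0,0,0,0,0.2],[0,0,0,0,0,0,0.7],[0,0,0,0,0,0,0.7],[0,0,0,0,0,0,0.7],[0,0,0,0,0,-0.5,0.7]]
  ]
}}

```text
t: 4.55
tcp_pos: [537.7, 469.5, 34.0]
ee_rot: [-0.0, 0.744, 0.669, -0.003]
wrist_force: [-0.5, 1.1, -0.8]
finger_gap: 59.8
finger_force: 0.0
```

Call:
{"method": "drive_tool", "body": {
  "steps": [
    [[0,0,0,0,0,-1.0,0.8],[0,0,0,0,0,-2.5,0.8],[0,0,0,0,0,-4,0.8],[0,0,0,0,0,-5.5,0.8],[0,0,0,0,0,-7,0.8]]
  ]
}}

```text
t: 4.97
tcp_pos: [539.2, 470.7, 214.8]
ee_rot: [0.0, 0.744, 0.669, 0.001]
wrist_force: [0.6, 0.1, -1.1]
finger_gap: 68.2
finger_force: 0.0
```

Run:
```python
from plan import *
print(robot.read_state()["tcp_pos"])
o=np.array([534.3,-314.8,0]);a=-.392
g=R.from_euler('z',a).apply([-35,0,0])+o; print(g)
plan([(420,100,330,-.25),(g[0],g[1],240,a),(g[0],g[1],31,a)])
```

```text
[539.18705487 470.69887106 214.75161297]
[ 501.95486082 -301.42868849    0.        ]
[0.01, -0.01, 1.38] [-15.25, -3.17, -4.63]
[0.0, 0.0, 1.36] [-14.75, 7.15, 3.6]
[0.0, 0.0, 0.0] [0.0, 0.0, 8.36]
```

Call:
{"method": "drive_tool", "body": {
  "steps": [
    [[0,0,0.1,-1.5,-0.3,-0.6,0.8],[0,0,0.3,-3.0,-0.6,-1.2,0.8],[0,0,0.4,-4.5,-0.9,-1.8,0.8],[0,0,0.5,-6.0,-1.2,-2.4,0.8],[0,0,0.7,-7.6,-1.6,-3.0,0.8]]
  ]
}}

```text
t: 5.38
tcp_pos: [479.5, 286.6, 287.8]
ee_rot: [0.0, 0.768, 0.641, 0.001]
wrist_force: [0.3, -0.1, 0.6]
finger_gap: 68.4
finger_force: 0.0
```

Call:
{"method": "drive_tool", "body": {
  "steps": [
    [[0,0,0.1,-1.5,-0.2,-0.5,0.8],[0,0,0.3,-3.0,-0.4,-1.0,0.8],[0,0,0.4,-4.5,-0.6,-1.4,0.8],[0,0,0.5,-6.0,-0.8,-1.6,0.8],[0,0,0.7,-7.6,-1.0,-1.6,0.8]]
  ]
}}

```text
t: 5.8
tcp_pos: [421.1, 104.4, 328.9]
ee_rot: [0.001, 0.79, 0.613, 0.002]
wrist_force: [1.3, -0.3, -0.2]
finger_gap: 68.3
finger_force: 0.0
```

Call:
{"method": "drive_tool", "body": {
  "steps": [
    [[0,0,0.1,-1.5,0.6,0.0,0.8],[0,0,0.3,-3.0,1.2,0.0,0.8],[0,0,0.4,-4.4,1.9,0.0,0.8],[0,0,0.5,-5.8,2.7,0.0,0.8],[0,0,0.7,-7.3,3.5,0.0,0.8]]
  ]
}}

```text
t: 6.22
tcp_pos: [460.3, -94.1, 327.5]
ee_rot: [0.001, 0.813, 0.583, 0.001]
wrist_force: [0.7, 1.0, 0.4]
finger_gap: 68.4
finger_force: 0.0
```

Run:
```python
from plan import *
print(robot.read_state()["tcp_pos"])
plan([(502,-301.4,200,-.392),(502,-301.4,31,-.392)])
```

```text
[460.34786437 -94.05038241 327.48848182]
[0.03, -0.0, 0.62] [-7.32, 4.22, 5.11]
[0.0, 0.0, 0.0] [0.0, 0.0, 6.76]
```

Call:
{"method": "drive_tool", "body": {
  "steps": [
    [[0,0,0.1,-1.4,0.8,0.6,0.8],[0,0,0.2,-2.8,1.6,1.2,0.8],[0,0,0.4,-4.2,2.4,2.0,0.7],[0,0,0.5,-5.7,3.2,2.8,0.7],[0,0,0.62,-7.1,4.1,3.6,0.7]]
  ]
}}

```text
t: 6.63
tcp_pos: [497.5, -281.5, 243.4]
ee_rot: [0.001, 0.831, 0.556, 0.0]
wrist_force: [0.7, 1.0, 1.0]
finger_gap: 59.8
finger_force: 0.0
```

Call:
{"method": "drive_tool", "body": {
  "steps": [
    [[0,0,0,-0.2,0.1,1.3,0.6],[0,0,0,-0.2,0.1,2.0,0.6],[0,0,0,-0.2,0.1,2.6,0.6],[0,0,0,-0.2,0.1,2.6,0.6],[0,0,0,-0.2,0.1,2.6,0.6]]
  ]
}}

```text
t: 7.05
tcp_pos: [497.7, -284.7, 177.8]
ee_rot: [-0.0, 0.831, 0.556, -0.0]
wrist_force: [-0.2, -0.4, 0.7]
finger_gap: 51.2
finger_force: 0.0
```

Run:
```python
from plan import *
print(robot.read_state()["tcp_pos"], robot.read_state()["q"].round(2))
plan([(502,-301.4,28,-.392)])
```

```text
[ 497.70987052 -284.74428368  177.7610157 ] [-0.61  0.01  1.89 -0.    1.25 -0.22]
[-0.01, -0.0, 0.01] [-0.55, 0.42, 5.99]
```

Call:
{"method": "drive_tool", "body": {
  "steps": [
    [[0,0,0,-0.55,0.42,1.4,0.6],[0,0,0,-0.55,0.42,2.8,0.6],[0,0,0,-0.55,0.42,4.0,0.6],[0,0,0,-0.55,0.42,4.0,0.6],[0,0,0,-0.55,0.42,4.0,0.6]]
  ]
}}

```text
t: 7.47
tcp_pos: [502.4, -301.3, 78.1]
ee_rot: [-0.001, 0.831, 0.557, -0.0]
wrist_force: [0.5, -0.1, 0.8]
finger_gap: 51.6
finger_force: 0.0
```

Run:
```python
from plan import *
t=Cam("top"); S=Cam("scene"); st=robot.read_state();print(st["tcp_pos"]); plan([(502,-301.4,28,-.392)])
A=cv2.resize(t.im[215:295,380:480,::-1],None,fx=4,fy=4);B=cv2.resize(S.im[235:335,340:440,::-1],None,fx=4,fy=4)
cv2.imwrite("pics/g3.png",np.hstack([cv2.copyMakeBorder(A,0,80,0,0,0),B]))
```

```text
[ 504.43680561 -302.72779828   81.24131454]
[0.05, 0.01, 0.02] [0.01, -0.12, 2.13]
```

View pics/g3.png

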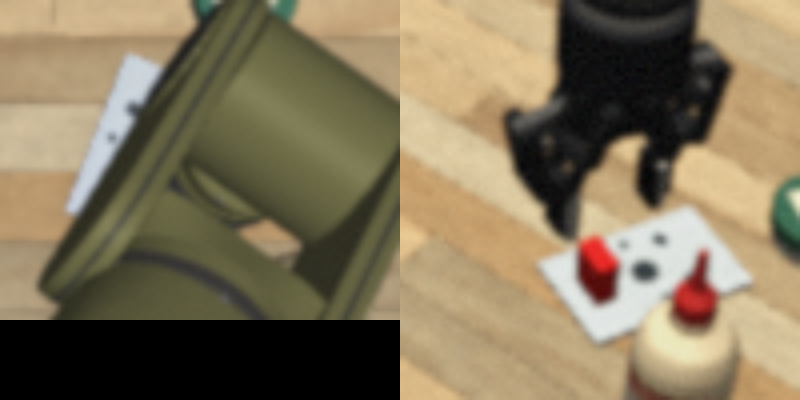

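The tips at crop (562,235) and (655,205) straddle the red rib at (598,270). I'll descend and grip.

Call:
{"method": "drive_tool", "body": {
  "steps": [
    [[0,0,0,0,-0.1,0.6,0.6],[0,0,0,0,-0.1,1.2,0.6],[0,0,0,0,-0.1,1.7,0.6],[0,0,0,0,-0.1,2.05,0.6],[0,0,0,0,-0.1,2.05,0.6]]
  ],
  "grip_force": 60
}}

```text
t: 7.98
tcp_pos: [499.9, -300.4, 25.8]
ee_rot: [-0.001, 0.831, 0.556, -0.0]
wrist_force: [0.0, 0.2, 0.4]
finger_gap: 51.0
finger_force: 0.0
```

Call:
{"method": "drive_tool", "body": {
  "steps": [
    [[0,0,0,0,0,0,0.4],[0,0,0,0,0,0,0.2],[0,0,0,0,0,0,0],[0,0,0,0,0,0,0],[0,0,0,0,0,0,0]]
  ]
}}

```text
t: 8.4
tcp_pos: [501.2, -301.4, 27.8]
ee_rot: [0.001, 0.831, 0.556, 0.0]
wrist_force: [0.1, 0.2, 4.7]
finger_gap: 15.0
finger_force: 59.6
```

Call:
{"method": "drive_tool", "body": {
  "steps": [
    [[0,0,0,0,0,0,0],[0,0,0,0,0,0,0],[0,0,0,0,0,0,0],[0,0,0,0,0,0,0],[0,0,0,0,0,0,0]]
  ]
}}

```text
t: 8.82
tcp_pos: [501.2, -301.4, 27.8]
ee_rot: [0.001, 0.831, 0.556, 0.0]
wrist_force: [-0.1, -0.0, 5.6]
finger_gap: 14.9
finger_force: 59.8
```

Run:
```python
from plan import *
for i in range(3):
    st=robot.read_state();print(st["t"],st["tcp_pos"],rot(st["ee_rot"]).as_matrix()[:,1].round(3)); read_camera("top")
```

```text
8.8167 [ 501.16898669 -301.38846466   27.8172867 ] [ 0.925 -0.381  0.002]
8.8667 [ 501.1562421  -301.3483699    27.81179523] [ 0.925 -0.381  0.002]
8.9167 [ 501.1514792  -301.39558462   27.8077454 ] [ 0.925 -0.381  0.002]
```

```bash
cat >> plan.py <<'E'
def hook(xr,zr,th,y=-65,off=0.):
    c,s=np.cos(th),np.sin(th); P=np.array([xr-90*c+27.8*s, y+off, zr+90*s+27.8*c]); return (*punch(P,(556.6,198.8)).round(2),-.117,th)
E
python3 - <<'E'
from plan import *
plan([(501,-301.4,290,-.392),(450,-60,310,-.25),hook(30,230,.17),hook(32,60,.17),hook(32,22.5,.17),hook(64,22,.17)])
print(hook(32,22.5,.17),hook(64,22,.17))
E
```

```text
[0.02, 0.01, 0.01] [-0.01, 0.02, -10.49]
[0.0, 0.0, -1.36] [8.14, -5.57, -0.8]
[1.62, -0.11, -1.27] [8.22, -0.23, 1.49]
[0.0, 0.0, 0.0] [-0.0, 1.23, 6.69]
[0.0, 0.0, 0.0] [0.0, 0.25, 1.48]
[0.0, 0.0, 0.0] [0.0, 1.26, -0.2]
(np.float64(497.37), np.float64(140.31), np.float64(65.13), -0.117, 0.17) (np.float64(529.15), np.float64(136.58), np.float64(64.63), -0.117, 0.17)
```

Call:
{"method": "drive_tool", "body": {
  "steps": [
    [[0,0,0,0,0,-0.4,0],[0,0,0,0,0,-1.6,0],[0,0,0,0,0,-3.0,0],[0,0,0,0,0,-4.4,0],[0,0,0,0,0,-5.8,0]]
  ],
  "grip_force": 80
}}

```text
t: 9.38
tcp_pos: [499.0, -299.8, 171.7]
ee_rot: [-0.002, 0.831, 0.556, -0.001]
wrist_force: [0.6, 0.2, -2.0]
finger_gap: 14.5
finger_force: 78.5
```

Call:
{"method": "drive_tool", "body": {
  "steps": [
    [[0,0,0,0,0,-1.4,0],[0,0,0,0.4,-0.2,-2.8,0],[0,0,0,1.2,-0.6,-4.0,0],[0,0,0,2.3,-1.2,-4.7,0],[0,0,0,3.6,-1.8,-4.9,0]]
  ]
}}

```text
t: 9.8
tcp_pos: [493.2, -200.6, 298.2]
ee_rot: [0.003, 0.832, 0.555, 0.001]
wrist_force: [1.7, -0.1, -1.5]
finger_gap: 14.4
finger_force: 78.6
```

Run:
```python
from plan import *
st=robot.read_state(); print(st["tcp_pos"],st["q"].round(2))
plan([(450,-60,310,-.25),hook(30,230,.17)])
```

```text
[ 493.18044231 -200.59921048  298.20155258] [-0.49 -0.17  1.85 -0.    1.46 -0.09]
[0.05, 0.01, -1.37] [4.53, -3.75, -0.5]
[1.62, -0.11, -1.27] [8.22, -0.23, 1.49]
```

Call:
{"method": "drive_tool", "body": {
  "steps": [
    [[0,0,-0.3,1.3,-0.8,-0.1,0],[0,0,-0.6,2.5,-1.7,-0.2,0],[0,0,-1.0,3.6,-2.7,-0.4,0],[0,0,-1.3,4.6,-3.7,-0.5,0],[0,0,-1.4,5.6,-3.9,-0.5,0]]
  ]
}}

```text
t: 10.22
tcp_pos: [453.3, -31.5, 306.4]
ee_rot: [-0.001, 0.787, 0.616, -0.0]
wrist_force: [1.4, 0.4, -3.2]
finger_gap: 14.8
finger_force: 78.7
```

Call:
{"method": "drive_tool", "body": {
  "steps": [
    [[0.3,0,-0.3,1.4,0,0.3,0],[0.6,0,-0.6,2.8,0,0.6,0],[0.9,0,-0.9,4.2,0,0.9,0],[1.2,-0.1,-1.2,5.6,0,1.2,0],[1.6,-0.1,-1.27,6.8,0,1.4,0]]
  ]
}}

```text
t: 10.63
tcp_pos: [495.9, 133.5, 269.9]
ee_rot: [-0.064, 0.742, 0.665, -0.057]
wrist_force: [-0.5, -1.1, -2.6]
finger_gap: 14.6
finger_force: 78.8
```

Call:
{"method": "drive_tool", "body": {
  "steps": [
    [[0,0,0,0,0,0,0],[0,0,0,0,0,0,0],[0,0,0,0,0,0,0],[0,0,0,0,0,0,0],[0,0,0,0,0,0,0]]
  ]
}}

```text
t: 11.05
tcp_pos: [496.9, 130.2, 271.9]
ee_rot: [-0.062, 0.743, 0.664, -0.055]
wrist_force: [-0.2, 0.1, -2.7]
finger_gap: 14.5
finger_force: 79.0
```

Run:
```python
from plan import *
st=robot.read_state(); print(st["tcp_pos"],st["q"].round(2))
plan([hook(30,110,.17),hook(30,60,.17)])
```

```text
[496.94738351 130.23232071 271.87815071] [ 0.13 -0.1   1.84  0.04  1.57  0.24]
[0.03, 0.0, 0.04] [0.4, 0.69, 4.72]
[0.0, 0.0, 0.0] [0.0, 0.34, 1.97]
```

Call:
{"method": "drive_tool", "body": {
  "steps": [
    [[0,0,0,0.2,0.2,1.3,0],[0,0,0,0.4,0.4,2.6,0],[0,0,0,0.4,0.6,3.9,0],[0,0,0,0.4,0.8,5.2,0],[0,0,0,0.4,1.0,6.6,0]]
  ]
}}

```text
t: 11.47
tcp_pos: [496.0, 140.8, 104.5]
ee_rot: [-0.062, 0.743, 0.664, -0.054]
wrist_force: [0.8, -0.3, -2.5]
finger_gap: 14.1
finger_force: 78.9
```

Call:
{"method": "drive_tool", "body": {
  "steps": [
    [[0,0,0,0,0,0,0],[0,0,0,0,0,0,0],[0,0,0,0,0,0,0],[0,0,0,0,0,0,0],[0,0,0,0,0,0,0]]
  ]
}}

```text
t: 11.88
tcp_pos: [497.5, 141.8, 107.7]
ee_rot: [-0.061, 0.743, 0.665, -0.053]
wrist_force: [-0.3, -0.5, -3.5]
finger_gap: 14.7
finger_force: 79.1
```

Run:
```python
from plan import *
st=robot.read_state(); print(st["tcp_pos"],st["wrist_force"])
plan([hook(30,22.5,.17)])
t=Cam("top"); S=Cam("scene")
A=cv2.resize(t.im[190:290,195:295,::-1],None,fx=4,fy=4);B=cv2.resize(S.im[150:250,230:330,::-1],None,fx=4,fy=4)
cv2.imwrite("pics/g4.png",np.hstack([A,B]))
```

```text
[497.47682882 141.75325641 107.65867118] [-0.31557365 -0.51639993 -3.50100488]
[0.07, -0.01, 0.06] [-0.06, 0.2, 1.69]
```

View pics/g4.png

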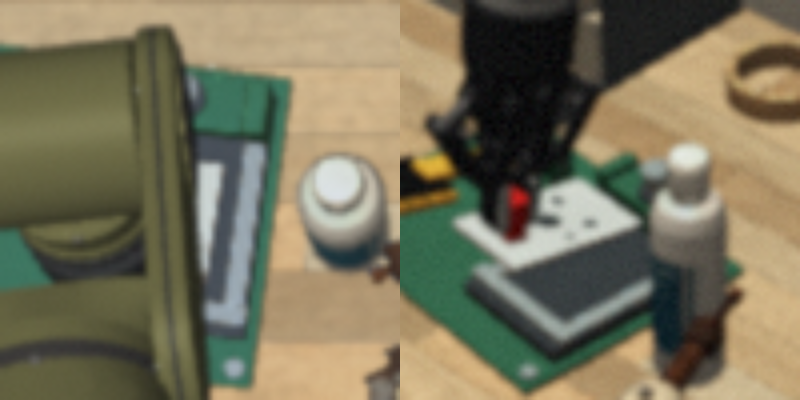

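The plate is held over the bed: scene crop corners are about (453,225), (508,270) and (580,180), and the rear-right corner in the top crop is about (222,163). I'll compare these with the predicted corners.

Run:
```python
from plan import *
st=robot.read_state(); Q=rot(st["ee_rot"]); M=Q.as_matrix()
P=np.array([[55,35,6],[55,-35,6],[-55,-35,6],[-55,35,6]],float)-[-35,0,27.8]
W=P[:,:1]*M[:,1]+P[:,1:2]*(M[:,0])+P[:,2:]*(-M[:,2])+st["tcp_pos"]
t=Cam("top"); S=Cam("scene")
print(M.round(2)); print(W.round(1)); print(((t.proj(W)-[195,190])*4).round(), ((S.proj(W)-[230,150])*4+[400,0]).round())
im=t.im[190:290,195:295].astype(int)
for r in (38,44,50,56): print(r, im[r,46:70].sum(1)//3)
b=[[-45,-103,27],[-45,-27,27],[56,-103,24.5]]
print(((t.proj([punch(np.array(p),(556.6,198.8)) for p in b])-[195,190])*4).round(), ((S.proj([punch(np.array(p),(556.6,198.8)) for p in b])-[230,150])*4+[400,0]).round())
```

```text
[[ 0.11  0.98 -0.16]
 [ 0.99 -0.11  0.02]
 [ 0.   -0.16 -0.99]]
[[585.3 167.2  70.5]
 [577.6  97.6  70.4]
 [469.7 109.6  88.3]
 [477.5 179.1  88.5]]
[[106. 152.]
 [223. 165.]
 [195. 343.]
 [ 75. 330.]] [[578. 176.]
 [640. 220.]
 [513. 266.]
 [451. 219.]]
38 [ 73  52  39  61  75  80  79  81  80  80  79  79  80  81 105 145 163 163
 165 154  99  66  86  92]
44 [ 50  60  58 120 192 208 206 207 192 130  85  79  80  95 132 158 163 165
 154 101  69  87  94 104]
50 [ 36  40  76 140 196 207 207 192 135  87  78  79  86 116 156 164 165 152
 105  74  80  92  99 123]
56 [ 47  36  54 123 195 208 193 143  92  78  79  85 115 159 166 164 157 127
  86  79  89  93 120 166]
[[222. 302.]
 [ 99. 288.]
 [244. 142.]] [[560. 320.]
 [495. 269.]
 [673. 261.]]
```

Call:
{"method": "drive_tool", "body": {
  "steps": [
    [[0.03,0,0,-0.05,0.1,0.5,0],[0.06,0,0.05,-0.09,0.2,1.0,0],[0.06,0,0.05,-0.09,0.2,1.4,0],[0.06,0,0.05,-0.09,0.2,1.6,0],[0.06,0,0.05,-0.09,0.2,1.6,0]]
  ]
}}

```text
t: 12.5
tcp_pos: [492.3, 139.4, 63.3]
ee_rot: [-0.066, 0.744, 0.662, -0.059]
wrist_force: [-0.5, -0.3, -0.4]
finger_gap: 14.8
finger_force: 79.3
```

Call:
{"method": "drive_tool", "body": {
  "steps": [
    [[0,0,0,0,0,0,0],[0,0,0,0,0,0,0],[0,0,0,0,0,0,0],[0,0,0,0,0,0,0],[0,0,0,0,0,0,0]]
  ]
}}

```text
t: 12.92
tcp_pos: [493.3, 139.6, 64.0]
ee_rot: [-0.065, 0.744, 0.662, -0.058]
wrist_force: [-0.3, -0.3, -2.2]
finger_gap: 14.2
finger_force: 79.1
```

Run:
```python
from plan import *
st=robot.read_state(); print(st["tcp_pos"],st["wrist_force"])
plan([hook(30,22.5,.17,off=-.9),hook(50,22.5,.17,off=-.9),hook(64,22.,.17,off=-.9)])
```

```text
[493.26419146 139.55622794  63.99057879] [-0.27510868 -0.33306489 -2.2076155 ]
[-0.04, 0.0, 0.01] [0.01, 0.07, -0.06]
[0.0, 0.0, 0.0] [0.0, 0.79, -0.14]
[0.0, 0.0, 0.0] [0.0, 0.56, -0.07]
```

Call:
{"method": "drive_tool", "body": {
  "steps": [
    [[0,0,0,0,0.3,-0.11,0],[0,0,0,0,0.6,-0.17,0],[0,0,0,0,0.85,-0.2,0],[0,0,0,0,1.0,-0.23,0],[0,0,0,0,1.0,-0.23,0]]
  ]
}}

```text
t: 13.33
tcp_pos: [520.2, 136.4, 65.8]
ee_rot: [-0.065, 0.744, 0.662, -0.057]
wrist_force: [0.4, 0.2, -1.6]
finger_gap: 15.0
finger_force: 79.1
```

Call:
{"method": "drive_tool", "body": {
  "steps": [
    [[0,0,0,0,0.1,-0.02,0],[0,0,0,0,0.2,-0.03,0],[0,0,0,0,0.3,-0.05,0],[0,0,0,0,0.4,-0.06,0],[0,0,0,0,0.4,-0.06,0]]
  ]
}}

```text
t: 13.75
tcp_pos: [529.4, 135.4, 65.4]
ee_rot: [-0.065, 0.744, 0.662, -0.058]
wrist_force: [-0.5, -0.7, -1.3]
finger_gap: 14.5
finger_force: 79.1
```

Run:
```python
from plan import *
st=robot.read_state(); print(st["tcp_pos"],st["wrist_force"],st["wrist_torque"])
plan([hook(64,22.,.17,off=-.9),hook(67.5,21,.17,off=-.9),hook(67.,20.5,.06,off=-.9)])
```

```text
[529.3557935  135.38164867  65.38243837] [-0.51240175 -0.67916915 -1.27566509] [ 0.00848032 -0.05751176 -0.01757395]
[-0.03, 0.0, 0.01] [0.01, -0.01, 0.03]
[0.0, 0.0, 0.0] [-0.0, 0.14, 0.02]
[-1.05, 0.0, -0.0] [-0.0, -0.12, 0.43]
```

Call:
{"method": "drive_tool", "body": {
  "steps": [
    [[0,0,0,0,0.05,0.01,0],[0,0,0,0,0.1,0.01,0],[0,0,0,0,0.15,0.02,0],[0,0,0,0,0.18,0.03,0],[0,0,0,0,0.18,0.03,0]]
  ]
}}

```text
t: 14.17
tcp_pos: [533.2, 134.9, 63.7]
ee_rot: [-0.065, 0.744, 0.662, -0.058]
wrist_force: [-0.7, 0.4, -2.9]
finger_gap: 14.6
finger_force: 79.1
```

Call:
{"method": "drive_tool", "body": {
  "steps": [
    [[0,0,0,0,0.03,0,0],[0,0,0,0,0.05,0,0],[0,0,0,0,0.06,0,0],[0,0,0,0,0.06,0,0],[0,0,0,0,0.06,0,0]]
  ]
}}

```text
t: 14.58
tcp_pos: [534.1, 134.8, 63.5]
ee_rot: [-0.065, 0.744, 0.662, -0.058]
wrist_force: [-3.6, -0.4, 0.8]
finger_gap: 14.8
finger_force: 79.4
```

Run:
```python
from plan import *
st=robot.read_state(); print(st["wrist_force"])
for th,z in ((.17,21),(.12,20.8),(.07,20.6),(.03,20.5),(0,20.3)): plan([hook(67.3,z,th,off=-.9)])
```

```text
[-3.63427138 -0.35341185  0.75778976]
[-0.05, 0.01, 0.01] [0.01, -0.07, 0.01]
[-0.53, 0.0, 0.01] [0.01, -0.12, 0.2]
[-1.01, 0.0, 0.01] [0.01, -0.16, 0.39]
[-1.39, 0.0, 0.01] [0.01, -0.18, 0.54]
[-1.68, 0.0, 0.01] [0.01, -0.2, 0.66]
```

Call:
{"method": "drive_tool", "body": {
  "steps": [
    [[-0.05,0,0,0,-0.07,0.01,0],[-0.3,0,0,0,-0.1,0.1,0],[-0.53,0,0,0,-0.12,0.2,0],[-0.75,0,0,0,-0.14,0.3,0],[-1.0,0,0,0,-0.16,0.39,0]]
  ]
}}

```text
t: 15.0
tcp_pos: [529.6, 135.4, 54.7]
ee_rot: [-0.025, 0.747, 0.664, -0.022]
wrist_force: [0.3, -0.0, -1.4]
finger_gap: 14.4
finger_force: 79.1
```

Call:
{"method": "drive_tool", "body": {
  "steps": [
    [[0,0,0,0,0,0,0],[-0.1,0,0,0,-0.01,0.04,0],[-0.2,0,0,0,-0.01,0.08,0],[-0.3,0,0,0,-0.02,0.12,0],[-0.38,0,0,0,-0.02,0.15,0]]
  ]
}}

```text
t: 15.42
tcp_pos: [528.4, 135.5, 50.9]
ee_rot: [-0.011, 0.747, 0.665, -0.01]
wrist_force: [0.2, 0.7, -1.8]
finger_gap: 14.6
finger_force: 79.1
```

Run:
```python
from plan import *
read_camera("top");read_camera("top")
st=robot.read_state(); print(st["tcp_pos"],st["wrist_force"],st["wrist_torque"])
plan([hook(67.3,20.3,0,off=-.9)])
```

```text
[528.04429408 135.47199312  50.73293726] [ 0.22734531 -0.15841416 -2.49192687] [-0.01843767  0.06261637 -0.02396831]
[-0.28, 0.0, 0.01] [0.01, -0.07, 0.11]
```

Call:
{"method": "drive_tool", "body": {
  "steps": [
    [[-0.1,0,0,0,-0.02,0.04,0],[-0.2,0,0,0,-0.04,0.08,0],[-0.28,0,0,0,-0.05,0.11,0],[-0.28,0,0,0,-0.05,0.12,0],[-0.28,0,0,0,-0.05,0.12,0]]
  ]
}}

```text
t: 15.93
tcp_pos: [526.9, 135.7, 48.1]
ee_rot: [0.0, 0.747, 0.665, -0.0]
wrist_force: [-0.0, 0.7, -2.7]
finger_gap: 14.7
finger_force: 79.1
```

Run:
```python
from plan import *
read_camera("top");read_camera("top")
st=robot.read_state(); print(st["tcp_pos"],st["wrist_force"],st["wrist_torque"])
plan([hook(67.3,20.,0,off=-.9)])
```

```text
[526.99010793 135.68095946  48.02734599] [ 0.54767246 -0.70187592 -1.87914689] [-0.01757679  0.13845794 -0.02653681]
[-0.0, 0.0, 0.01] [0.01, -0.03, 0.01]
```

Call:
{"method": "drive_tool", "body": {
  "steps": [
    [[0,0,0,0,-0.02,0.02,0],[0,0,0,0,-0.02,0.04,0],[0,0,0,0,-0.02,0.05,0],[0,0,0,0,-0.02,0.05,0],[0,0,0,0,-0.02,0.05,0]]
  ]
}}

```text
t: 16.45
tcp_pos: [527.0, 135.7, 47.8]
ee_rot: [0.0, 0.747, 0.665, -0.0]
wrist_force: [-3.5, -1.1, 5.4]
finger_gap: 14.8
finger_force: 80.2
```

Contact with the floor at the expected height. Releasing and rising.

Call:
{"method": "drive_tool", "body": {
  "steps": [
    [[0,0,0,0,0,0,0.15],[0,0,0,0,0,0,0.3],[0,0,0,0,0,0,0.45],[0,0,0,0,0,0,0.5],[0,0,0,0,0,0,0.5]]
  ]
}}

```text
t: 16.87
tcp_pos: [526.6, 135.8, 46.7]
ee_rot: [0.0, 0.747, 0.665, -0.0]
wrist_force: [0.4, 0.4, 1.0]
finger_gap: 42.9
finger_force: 0.0
```

Call:
{"method": "drive_tool", "body": {
  "steps": [
    [[0,0,0,0,0,-0.6,0.5],[0,0,0,0,0,-1.6,0.5],[0,0,0,0,0,-3,0.5],[0,0,0,0,0,-4.5,0.5],[0,0,0,0,0,-6,0.5]]
  ]
}}

```text
t: 17.28
tcp_pos: [525.9, 135.7, 197.7]
ee_rot: [-0.0, 0.747, 0.665, -0.001]
wrist_force: [0.4, 0.5, -0.2]
finger_gap: 42.6
finger_force: 0.0
```

Run:
```python
from plan import *
st=robot.read_state(); print(st["tcp_pos"],st["wrist_force"])
p=punch(np.array([-51,75,58]),(556.6,198.8)); print(p)
plan([(p[0],p[1],200,-.117),(p[0],p[1],85,-.117)])
```

```text
[525.92804948 135.66060003 197.6694877 ] [ 0.39617451  0.51993629 -0.22899732]
[514.70366502 279.24064343  58.        ]
[-0.01, 0.0, 0.01] [5.65, -1.11, -0.09]
[0.0, 0.0, 0.0] [0.0, 0.0, 4.6]
```

Move above the treadle with the jaws shut, then check the fitted plate before pressing.

Call:
{"method": "drive_tool", "body": {
  "steps": [
    [[0,0,0,1.3,-0.2,0,0],[0,0,0,2.7,-0.5,0,0],[0,0,0,4.1,-0.8,0,0],[0,0,0,5.65,-1.1,0,0],[0,0,0,5.65,-1.1,0,0]]
  ],
  "grip_force": 40
}}

```text
t: 17.7
tcp_pos: [514.6, 284.5, 196.9]
ee_rot: [-0.001, 0.745, 0.667, 0.001]
wrist_force: [-0.4, -0.7, 0.3]
finger_gap: 0.0
finger_force: 0.0
```

Run:
```python
from plan import *
t=Cam("top"); S=Cam("scene")
st=robot.read_state(); print(st["tcp_pos"],st["finger_gap"])
plan([(514.7,279.2,85,-.117)])
A=cv2.resize(t.im[195:283,200:280,::-1],None,fx=5,fy=5);B=cv2.resize(S.im[180:268,230:310,::-1],None,fx=5,fy=5)
cv2.imwrite("pics/g5.png",np.hstack([A,B]))
c=[[12.5+dx,-65+dy,26] for dx,dy in((55,35),(55,-35),(-55,-35),(-55,35))]
W=[punch(np.array(p),(556.6,198.8)) for p in c]
print(((t.proj(W)-[200,195])*5).round(), ((S.proj(W)-[230,180])*5+[400,0]).round())
```

```text
[515.11833124 280.49786598 196.40329732] 0.22858331951030866
[-0.0, 0.01, 0.03] [-0.05, -0.01, 4.46]
[[137. 113.]
 [277. 129.]
 [247. 347.]
 [106. 330.]] [[677. 109.]
 [753. 164.]
 [601. 246.]
 [526. 188.]]
```

View pics/g5.png

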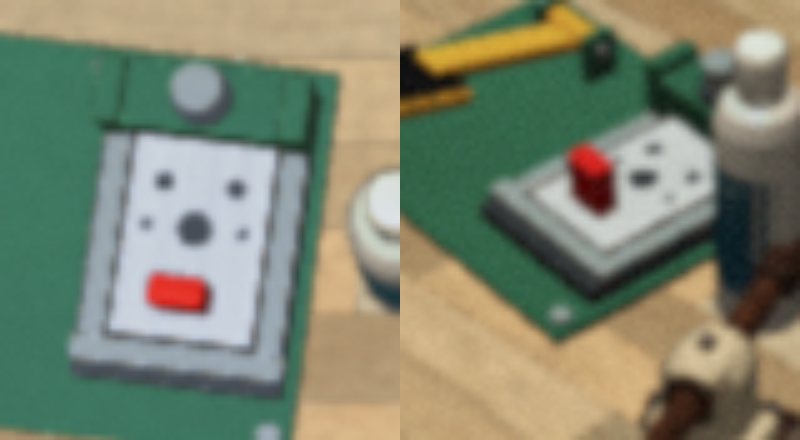

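The plate lies flat between the guides behind the sill, with its front corners at (107,330) and (250,350) against a predicted (106,330) and (247,347). Now I press the treadle.

Call:
{"method": "drive_tool", "body": {
  "steps": [
    [[0,0,0,0,0,1.2,0],[0,0,0,0,0,2.5,0],[0,0,0,0,0,3.7,0],[0,0,0,0,0,4.5,0],[0,0,0,0,0,4.5,0]]
  ]
}}

```text
t: 18.22
tcp_pos: [512.0, 276.3, 78.3]
ee_rot: [-0.002, 0.747, 0.664, -0.005]
wrist_force: [-1.1, -0.9, -0.9]
finger_gap: -0.5
finger_force: 0.0
```

Call:
{"method": "drive_tool", "body": {
  "steps": [
    [[0,0,0,0,0,0.3,0],[0,0,0,0,0,0.6,0],[0,0,0,0,0,0.9,0],[0,0,0,0,0,1.2,0],[0,0,0,0,0,1.4,0]]
  ]
}}

```text
t: 18.63
tcp_pos: [516.4, 279.7, 50.4]
ee_rot: [0.0, 0.747, 0.665, 0.001]
wrist_force: [-3.1, -0.9, 6.2]
finger_gap: -0.1
finger_force: 3.1
```

Call:
{"method": "drive_tool", "body": {
  "steps": [
    [[0,0,0,0,0,0.05,0],[0,0,0,0,0,0.1,0],[0,0,0,0,0,0.15,0],[0,0,0,0,0,0.2,0],[0,0,0,0,0,0.2,0]]
  ]
}}

```text
t: 19.05
tcp_pos: [516.2, 279.7, 45.7]
ee_rot: [0.0, 0.747, 0.665, 0.001]
wrist_force: [-3.4, -0.5, 6.6]
finger_gap: -0.3
finger_force: 3.4
```

Call:
{"method": "drive_tool", "body": {
  "steps": [
    [[0,0,0,0,0,0.05,0],[0,0,0,0,0,0.1,0],[0,0,0,0,0,0.15,0],[0,0,0,0,0,0.2,0],[0,0,0,0,0,0.2,0]]
  ]
}}

```text
t: 19.47
tcp_pos: [516.2, 279.7, 40.9]
ee_rot: [0.0, 0.747, 0.665, 0.001]
wrist_force: [-3.9, 0.3, 8.1]
finger_gap: -0.1
finger_force: 3.8
```

Call:
{"method": "drive_tool", "body": {
  "steps": [
    [[0,0,0,0,0,0.03,0],[0,0,0,0,0,0.06,0],[0,0,0,0,0,0.08,0],[0,0,0,0,0,0.08,0],[0,0,0,0,0,0.08,0]]
  ]
}}

```text
t: 19.88
tcp_pos: [516.3, 279.7, 39.8]
ee_rot: [0.0, 0.747, 0.665, 0.0]
wrist_force: [-5.5, -1.0, 12.0]
finger_gap: -0.2
finger_force: 6.2
```

Call:
{"method": "drive_tool", "body": {
  "steps": [
    [[0,0,0,0,0,0.03,0],[0,0,0,0,0,0.06,0],[0,0,0,0,0,0.07,0],[0,0,0,0,0,0.07,0],[0,0,0,0,0,0.07,0]]
  ]
}}

```text
t: 20.3
tcp_pos: [516.4, 279.8, 39.6]
ee_rot: [0.0, 0.747, 0.665, 0.0]
wrist_force: [-9.7, -3.5, 20.3]
finger_gap: -0.2
finger_force: 10.4
```

The force climbs to 20 N with no further travel, so the treadle is on its stop. Let it rise and retreat.

Call:
{"method": "drive_tool", "body": {
  "steps": [
    [[0,0,0,0,0,-0.3,0],[0,0,0,0,0,-0.7,0],[0,0,0,0,0,-1.1,0],[0,0,0,0,0,-1.6,0],[0,0,0,0,0,-2.4,0]]
  ]
}}

```text
t: 20.72
tcp_pos: [514.5, 278.8, 94.9]
ee_rot: [-0.001, 0.747, 0.665, -0.001]
wrist_force: [0.1, 0.6, -0.8]
finger_gap: 0.1
finger_force: 0.0
```

Call:
{"method": "drive_tool", "body": {
  "steps": [
    [[0,0,0,0,0,-1.2,0],[0,0,0,0,0,-2.4,0],[0,0,0,0,0,-3.6,0],[0,0,0,0,0,-4.8,0],[0,0,0,0,0,-6,0]]
  ]
}}

```text
t: 21.13
tcp_pos: [515.0, 279.1, 246.9]
ee_rot: [-0.0, 0.747, 0.665, -0.0]
wrist_force: [0.8, 1.1, -0.3]
finger_gap: 0.1
finger_force: 0.0
```

Call:
{"method": "drive_tool", "body": {
  "steps": [
    [[0,0,0,1.3,0,0,0],[0,0,0,2.7,0,0,0],[0,0,0,4.1,0,0,0],[0,0,0,5.5,0,0,0],[0,0,0,5.5,0,0,0]]
  ]
}}

```text
t: 21.55
tcp_pos: [530.8, 420.5, 244.7]
ee_rot: [-0.001, 0.746, 0.666, 0.0]
wrist_force: [-0.5, -1.5, 0.1]
finger_gap: -0.2
finger_force: 0.0
```

Run:
```python
from plan import *
print(robot.read_state()["tcp_pos"])
S=Cam("scene"); t=Cam("top")
B=S.im[120:320,130:450,::-1]; A=t.im[180:310,130:480,::-1]
cv2.imwrite("pics/g6.png",np.vstack([cv2.resize(B,(640,400)),cv2.resize(A,(640,200))]))
```

```text
[530.7585192  420.52426542 244.74485371]
```

View pics/g6.png

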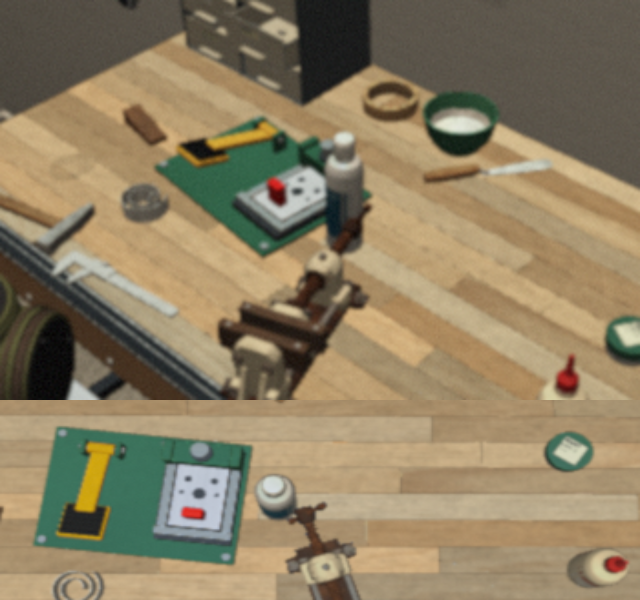

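The wedge lies clear at (145,123), the treadle is back up at (205,150), and the plate is home at (285,190). The bystanders still stand where they were.

```bash
python3 -c "
from station import robot
print(robot.hand_in())"
```

```text
the job is handed in; nothing more can be done
None
```

The job is handed in at about 22 s: the wedge is on the bench clear of the machine, the die plate lies flat behind the sill, the treadle was pressed to its stop and came back up, and the four bystanders were not disturbed.

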